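# Close the forceps case: flaps down, cover tucked under the lap and held

## Robot

A 6-joint arm with a two-finger parallel gripper is mounted at the origin on a cart in front of the work surface, level with it; the furniture and walls round the work are solid. World frame = base frame: x ahead of the robot, y to its left, z up, the work surface at z = 0. Lengths are in m, angles in rad, forces in N, time in s.
With the tool pointing down it reaches from about 0.325 to 0.9 m from the base axis. Payload 6.1 kg.
Tool frame: the origin (TCP) lies on the centre line of the jaws, within the pads' length; the fingertips stand ctrl.finger_overhang ahead of it and the grasp point (between the pads) lies 8 mm behind it (ctrl.finger_overhang is the distance from the TCP to the fingertips, in m); x points along the fingers, z is the direction in which the jaws open and shut, and the axes are right-handed (so a half turn about x gives the same grasp; the last joint's range is limited). The gripper opens to 87 mm and grips with 3 to 60 N. Pads are 19 mm wide; open, the fingers measure 117 mm over their backs; the gripper's body (75 mm by 190 mm) begins 51 mm behind the grasp point.
Start: joints at [-1.405, 0.22, 1.526, -0, 1.395, -0.126], TCP at [0.18, -0.599, 0.234] pointing down, gripper open.
Joint ranges: [-2.98, 2.98], [-0.91, 2.08], [0.09, 2.57], [-1.24, 4.39], [0.2, 2.65], [-2.68, 2.68]. Speed limits (rad/s): [2.57, 2.57, 3.01, 3.14, 3.14, 3.14].

## Interface

Orientations are given as a unit quaternion [x, y, z, w].
In Python, from rig import ctrl gives the robot as it stands.
- The arm moves only by the shell command python3 -m creep 'ROWS' [OPENING] [FORCE]. ROWS is a JSON object of lists of equal length, an entry for each row: "offset": the shift along the tool's x, y, z in cm, a list of three; "turn": the turn, a rotation vector about the tool's x, y, z in rad, a list of three. In form: {"offset": [[dx, dy, dz], ...], "turn": [[ax, ay, az], ...]}. A call has exactly 10 rows; each row is the pose to reach, as a shift and turn from the pose measured when the call began, along the tool's axes at that moment; what a row does not reach only later rows make up. A row lasts 1/12 s, in which the tool goes at most 41.7 mm and 7.16 degrees, less where a joint would pass 70% of its speed; a pose out of reach is approached as far as the arm can. A call with a gripper value outside its range is refused whole. OPENING is the opening in per cent of the stroke, from 0 (shut) to 100 (fully open), set as the call begins (- or left out, the last holds). The fingers move at their own pace and stop on an object; FORCE is the grip in N (left out, the last holds). Time passes only in rows, so rows that repeat a pose let the fingers close, or fill a call up. It gives the time, the measured TCP pose, the force and the opening at its end, in the units of the state.
- ctrl.state(): the state, without advancing time (a new reading comes with each control period).
- ctrl.read_camera(name): name is "side" or "top" or "wrist"; returns the picture (400x640x3 uint8, red, green, blue); there is no depth.
- ctrl.calibration(name): a dict with "mtx" (3x3 intrinsics, pixels), "extrinsics" (4x4, takes a point from camera to world coordinates); the wrist camera has in their place "T_tool_cam" (4x4, takes a point from camera to tool coordinates, whose origin is the TCP and whose axes are the tool frame's). Camera axes: x right, y down, z forward; pixel columns grow to the right and rows downward; lengths in m; the calibration is good to about 2 mm. A picture is of the moment at which its call begins: read the wrist's pose just before it. calibration takes no time and is no camera call.
- ctrl.sign_off(): hands the job in, once; it reports no verdict.
Trained networks look in the newest picture that a camera, given by its name, has taken for a name from the list of things; names that differ only in an ending like _2 or _b are one class to them, and where a whole thing is asked for, a point or a joint stands for the part that bears it (a point fixed in the world has none). Each returns a list of dicts, best first, with "score" (0 to 1); they miss things now and then, are a little off and sometimes report something else, mostly with a low value. They report only what shows in the picture. A call takes as long as a camera call.
- ctrl.boxes_of(camera, label): "position" ([column, row] in pixels, amid what is visible of it).
- ctrl.outline_of(camera, label): "pixels" (400x640 bool, what is visible of it) and "position" ([column, row] in pixels, amid what is visible of it).
The state is a dict: "time": time; "joint_pos": joint angles; "joint_vel": joint speeds; "tau": joint torques, N m; "position": TCP position; "ee_rot": TCP orientation; "wrist_force": force on the tool from outside, world axes, zero at the start; "ft_torque": the same for the moment, N m; "width": finger opening in m.
Only numpy, scipy, OpenCV 4.12 (cv2) and the standard library are available. Lean on these libraries where they do the work, as an engineer would, in place of code of your own. Each camera call takes 0.05 s, during which the arm holds its last target. There are 200 camera calls.

## Task

Close the wooden shipping case: fold both green dust flaps fully down, then take the loose cover board by its rib and slide its rear edge squarely and centrally at least 2 cm under the metal lap along the far side of the case, without lifting the lap. Press the board gently but fully down flat, so that the black seal strip along the front of the case is fully squashed, and finish like that: still holding the board pressed down, not letting go. Leave the other things on the bench where they are.

Things in the scene. Friction and masses are not known exactly. Their poses are not given: they have to be found in the camera images.
- case: Open wooden case, 180x200x88 mm (x, y, z), fixed. Origin: centre of its underside; +x to its lap side (away from the robot, +-0.2 rad), y left. All case numbers are in this frame. The cover lies on the front wall (x -90 to -78 mm) and a rear ledge (x 44 to 84), both 72 mm high; rear wall behind stops it at x = 84. Side walls (outer faces y +-100) 64 high, 72 beside the ledge (x > 42, |y| > 94)
- left_flap (a joint): Hinge of the left (+y) green dust flap, rad: 0 = folded down level (limit), 1.57 = upright, up to 2.1 = leaning outward. Hinge line along the case's x at y = 94 mm, height 66.5. Flap: 3 mm plate, 110 long (x -72 to 38), reaching 75 mm from the hinge line; when down its top is 68 high, inside the case. Stays where it is left; about 1 N at the edge moves it
- right_flap (a joint): The same for the right (-y) flap: hinge line at y = -94 mm; mirror image of the left flap
- left_flap_edge (a point): Middle of the left flap's free edge, 75 mm from its hinge line
- right_flap_edge (a point): Middle of the right flap's free edge, 75 mm from its hinge line
- lap (a joint): Hinge of the aluminium lap plate on the far side, rad: 0 = level, as it should stay; grows when lifted. Hinge at x = 87 mm, height 86.5. Plate 3 mm thick, 194 wide, underside 85 high (13 above the ledge), level forward to x = 45, then a lead-in lip turns up to x = 37, 92 high. Loose and light: lifts if poked from below, falls back by itself
- seal (a joint): Travel of the black sprung seal strip (8 x 170 mm, x -88 to -80 mm) in the top of the front wall, m: 0 = up, its top 76 mm high; 0.004 = squashed flush with the wall's top at 72 mm. Fully squashed it pushes back with 5 N, and rises again as soon as it is released
- cover_rib (a point): Centre of the brown rib on the loose plywood cover (0.14 kg). Rib 16 mm thick (x), 80 long (y), 28 high; this point is 18 above the board's underside. Board 170x170x4 mm: rear edge (+x, dark edging) 115 mm from here, front edge 55 mm, so the rib is nearer the front. x to the rear edge, y left, z up. Starts flat on the bench, rib up, rear edge away from the robot (+-0.35 rad)
- cover_rear_left (a point): Left (+y) end of the cover board's rear edge, on its underside
- cover_rear_right (a point): Right (-y) end of the cover board's rear edge, on its underside
- oil_stone: Bystander: brown and grey oil stone, 150 x 50 x 25 mm, lying on the bench left of the work; origin at the centre of its underside. Leave it alone
- pliers_red: Bystander: pliers with red handles, 128 x 52 x 12 mm, lying on the bench at the far left; origin at the centre of its underside. Leave them alone. Over this left part of the bench (y above about 0.2 m) hangs a lamp frame, lowest 0.52 m up: keep the arm low or clear of it; a vice at x 0.2 to 0.38, y 0.05 to 0.17 m at the front edge stands 0.12 m high
- masking_tape: Bystander: roll of masking tape, 101 mm across, 24 mm high, lying flat at the back; origin at the centre of its underside. Leave it alone

How it is judged:
On the way, in this order (a step that is already met when the one before it is completed fails the run):
1. both dust flaps are folded down (value of joint each of left_flap, right_flap below 0.1 rad), for 0.2 s.
2. the cover's rear edge lies under the lap, all along (all of step 1 and x of each of cover_rear_left, cover_rear_right in the frame of case above 0.062 m and z of cover_rear_left in the frame of case between 0.066 and 0.0805 m and z of cover_rear_right in the frame of case between 0.066 and 0.0805 m and y of cover_rib in the frame of case between -0.02 and 0.02 m), for 0.2 s.
At the end, for the whole second after the job is handed in: Flaps within 0.1 rad of level; both ends of the cover's rear edge beyond x = 62 mm of the case and under the lap; rib within 20 mm of the case's middle; cover level to 0.04 rad and at rest; lap below 0.06 rad; seal squashed 2.5 mm or more; fingers still on the cover (all of step 2 and angle between cover_rib's own z axis and vertical below 0.04 rad and value of joint lap below 0.06 rad and value of joint seal above 0.0025 m and contact force between the fingers and cover above 1 N and linear speed of cover below 0.01 m/s); the arm keeps its last pose, push and grip.
It fails at once if the lap is lifted (more than 0.2 rad, about 9 mm at its edge) (value of joint lap above 0.2 rad).
It fails at once if the cover is pressed on the case with more than 60 N (contact force between cover and case above 60 N).
It fails at once if a bystander is moved more than 20 mm (distance of any of oil_stone, pliers_red, masking_tape from where it was at the start of the episode above 0.02 m).
It also fails if it takes over 58 s, if anything falls off the work surface, if the arm or the gripper's body presses on something with over 40 N, if the wrist force passes 120 N, or if a joint passes its speed limit or range.

## Working session

There is one attempt and no reset: what is moved stays moved. The work goes in short steps, Python scripts to look and compute and a shell command to move; the robot and the scene stay as the last step left them, time stands still between calls to the robot, and variables do not carry over. Pictures are saved under pics/ and viewed, about 8 in all and at most 12, crops included, and the job is handed in when it is done.

```bash
ls; mkdir -p pics
cat > h.py <<'E'
from rig import ctrl
import numpy as np, cv2
from scipy.spatial.transform import Rotation as R
def cam(name):
    c=ctrl.calibration(name); K=np.array(c["mtx"])
    if "extrinsics" in c: return K,np.array(c["extrinsics"])
    s=ctrl.state(); T=np.eye(4); T[:3,:3]=R.from_quat(s["ee_rot"]).as_matrix(); T[:3,3]=s["position"]
    return K,T@np.array(c["T_tool_cam"])
def shot(name,fn=None):
    KT=cam(name); im=np.array(ctrl.read_camera(name))
    if fn: cv2.imwrite("pics/"+fn,im[:,:,::-1])
    return im,KT
def ray(KT,px,z):
    K,T=KT; d=T[:3,:3]@np.linalg.inv(K)@np.array([px[0],px[1],1.0]); o=T[:3,3]
    return o+d*(z-o[2])/d[2]
def proj(KT,p):
    K,T=KT; q=T[:3,:3].T@(np.asarray(p)-T[:3,3]); q=K@q; return q[:2]/q[2]
E
python3 - <<'E'
from h import *
np.set_printoptions(precision=4,suppress=True)
s=ctrl.state(); print(s, ctrl.finger_overhang)
for n in ["top","side"]:
    im,KT=shot(n,n+"0.png"); print(n,KT[0],KT[1])
    for l in ["case","left_flap_edge","right_flap_edge","cover_rib","cover_rear_left","cover_rear_right","lap","left_flap","right_flap"]:
        r=ctrl.boxes_of(n,l); print(l,[(np.round(d["position"],1),round(d["score"],2)) for d in r[:2]])
a=cv2.imread("pics/top0.png");b=cv2.imread("pics/side0.png");
E
```

```text
pics
{'time': 0.0, 'joint_pos': array([-1.4051,  0.2212,  1.5276, -0.    ,  1.3947, -0.1261]), 'joint_vel': array([-0.002 ,  0.0019, -0.0004, -0.0004, -0.    , -0.0002]), 'tau': array([  0.0005, -49.4609, -38.7373,   0.0699,   0.0574,  -0.0002]), 'position': array([ 0.1797, -0.598 ,  0.2324]), 'ee_rot': array([ 0.4225,  0.5679, -0.4215,  0.5669]), 'wrist_force': array([0.1713, 0.0615, 0.4224]), 'ft_torque': array([ 0.0171,  0.0644, -0.0875]), 'width': 0.08722144471750524} 0.011
top [[488.761    0.     318.1754]
 [  0.     488.761  197.6388]
 [  0.       0.       1.    ]] [[-0.0158 -0.9966  0.0813  0.455 ]
 [-0.9998  0.0148 -0.0133  0.0696]
 [ 0.012  -0.0815 -0.9966  1.4533]
 [ 0.      0.      0.      1.    ]]
case [(array([424. , 219.5]), 0.63)]
left_flap_edge [(array([394.1, 216. ]), 0.83)]
right_flap_edge [(array([461.2, 227.7]), 0.68)]
cover_rib [(array([325.8, 216.1]), 0.91)]
cover_rear_left [(array([327.2, 216.4]), 0.62), (array([429.9, 194.1]), 0.34)]
cover_rear_right [(array([327.9, 214.7]), 0.88)]
lap [(array([429.9, 194.1]), 0.78)]
left_flap [(array([394.9, 215.1]), 0.78), (array([165. , 256.2]), 0.51)]
right_flap [(array([455.7, 233.5]), 0.62)]
side [[467.8144   0.     328.8194]
 [  0.     467.8144 198.1743]
 [  0.       0.       1.    ]] [[-0.9592 -0.1642  0.2302  0.2642]
 [-0.2824  0.5136 -0.8102  1.1741]
 [ 0.0148 -0.8422 -0.539   0.813 ]
 [ 0.      0.      0.      1.    ]]
case [(array([379.5, 160.6]), 0.72)]
left_flap_edge [(array([369.8, 161.6]), 0.78), (array([394.8, 163.8]), 0.19)]
right_flap_edge [(array([388.7, 136.9]), 0.86), (array([349.4, 210.5]), 0.64)]
cover_rib [(array([373.1, 162.1]), 0.65), (array([353.1, 214.1]), 0.56)]
cover_rear_left [(array([346.5, 214.7]), 0.56)]
cover_rear_right [(array([349.2, 211.6]), 0.63)]
lap [(array([354.2, 144.5]), 0.72)]
left_flap [(array([370. , 160.4]), 0.6)]
right_flap [(array([389.1, 140.8]), 0.57)]
```

Run:
```python
import cv2
a=cv2.imread("pics/top0.png")[130:300,250:500];b=cv2.imread("pics/side0.png")[90:280,270:470]
cv2.imwrite("pics/a.png",cv2.resize(a,None,fx=3.2,fy=3.2,interpolation=cv2.INTER_CUBIC))
cv2.imwrite("pics/b.png",cv2.resize(b,None,fx=3,fy=3,interpolation=cv2.INTER_CUBIC))
```

```text
(no output)
```

View pics/a.png

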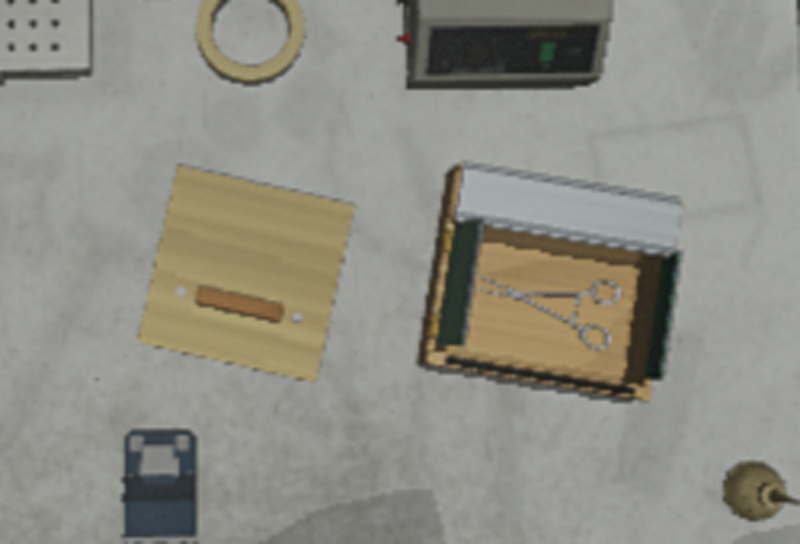

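View pics/b.png

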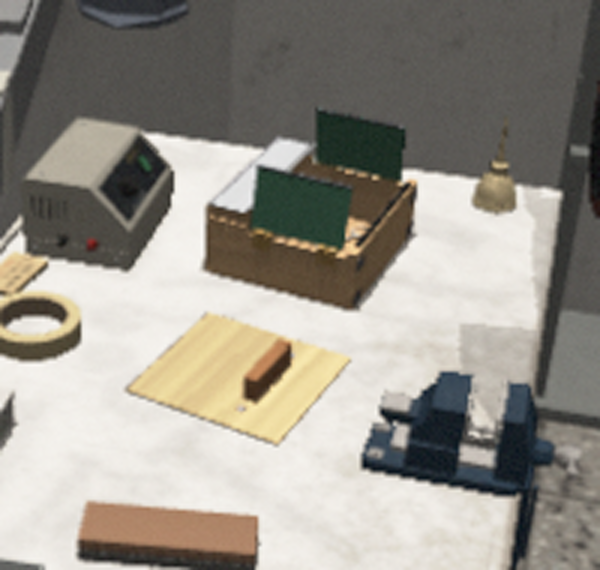

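Cover corners in the crop a.png are about (178,163), (355,205), (317,380), (138,342). The lap runs (462,163)–(681,200) at the rear and (455,222)–(675,252) at the lip. Both flaps are roughly upright. Next I fit the poses.

```bash
cat > fit.py <<'E'
from h import *
from scipy.optimize import least_squares
np.set_printoptions(precision=4,suppress=True)
A=lambda u,v:np.array([250+u/3.2,130+v/3.2]); B=lambda u,v:np.array([270+u/3,90+v/3])
KT={n:cam(n) for n in("top","side")}
def P(q,p,z0=0):
    c,s=np.cos(q[2]),np.sin(q[2]); return np.array([q[0]+c*p[0]-s*p[1],q[1]+s*p[0]+c*p[1],p[2]+z0])
def fit(pts,q0):
    f=lambda q:np.concatenate([proj(KT[n],P(q,p))-px for n,px,p in pts])
    r=least_squares(f,q0,loss="soft_l1"); print(r.x,"res px\n",r.fun.reshape(-1,2).round(1).tolist()); return r.x
print("cover (rib origin xy yaw)")
h=.004
cov=fit([("top",A(178,163),(.115,.085,h)),("top",A(355,205),(.115,-.085,h)),("top",A(317,380),(-.055,-.085,h)),("top",A(138,342),(-.055,.085,h)),
 ("side",B(206,313),(.115,-.085,h)),("side",B(350,357),(-.055,-.085,h)),("side",B(280,442),(-.055,.085,h)),("side",B(129,390),(.115,.085,h))],[.4,.05,0])
print("case")
cas=fit([("top",A(462,163),(.09,.097,.088)),("top",A(681,200),(.09,-.097,.088)),("top",A(675,250),(.037,-.097,.092)),("top",A(455,220),(.037,.097,.092)),
 ("top",A(648,395),(-.09,-.1,.072)),("top",A(427,352),(-.09,.1,.072)),
 ("side",B(358,277),(-.09,.1,.072)),("side",B(357,305),(-.09,.1,.0)),("side",B(206,268),(.09,.1,0)),("side",B(414,183),(-.09,-.1,.072))],[.4,-.2,-.2])
print("flap edges")
for nm,sg,pts in [("left",1,[("top",A(484,225),.038),("top",A(466,345),-.072),("side",B(258,168),.038),("side",B(352,187),-.072)]),
                  ("right",-1,[("top",A(681,252),.038),("top",A(662,378),-.072),("side",B(317,108),.038),("side",B(405,126),-.072)])]:
    g=lambda a:np.concatenate([proj(KT[n],P(cas,(x,sg*(.094-.075*np.cos(a[0])),.0665+.075*np.sin(a[0]))))-px for n,px,x in pts])
    r=least_squares(g,[1.5]); print(nm,r.x,r.fun.reshape(-1,2).round(1).tolist())
np.savez("pose.npz",cov=cov,cas=cas)
E
python3 fit.py
```

```text
cover (rib origin xy yaw)
[ 0.4921  0.0314 -0.2286] res px
 [[-0.4, 0.1], [0.0, -1.0], [0.1, 0.4], [-0.2, 0.0], [0.5, -0.5], [0.6, -0.2], [0.0, 0.1], [-0.9, -0.2]]
case
[ 0.5072 -0.2447 -0.1714] res px
 [[0.2, -0.8], [-0.2, -1.6], [-0.4, 1.3], [-0.1, -0.1], [1.1, 1.0], [0.0, 3.4], [-0.1, -7.4], [-1.6, 2.4], [-0.9, 1.7], [0.7, -1.0]]
flap edges
left [1.3809] [[0.1, -2.5], [-0.1, 0.4], [-0.0, -1.1], [0.5, -0.2]]
right [1.489] [[-0.0, -1.3], [0.6, -0.2], [-0.8, -0.0], [-0.2, 0.2]]
```

```bash
cat >> h.py <<'E'
def go(fr,x,y,z,dyaw=0,quiet=False):
    """tool offset (cm) and turn (rotvec) to reach TCP at frame xy, height z, tool down, tool z along +-frame x"""
    np.set_printoptions(precision=3,suppress=True)
    q=np.load("pose.npz")[fr]; c,s=np.cos(q[2]),np.sin(q[2])
    t=np.array([q[0]+c*x-s*y,q[1]+s*x+c*y,z]); st=ctrl.state()
    Rm=R.from_quat(st["ee_rot"]).as_matrix(); best=None
    for k in(0,np.pi):
        a=q[2]+dyaw+k; zt=np.array([np.cos(a),np.sin(a),0]); xt=np.array([0,0,-1.]); Rt=np.stack([xt,np.cross(zt,xt),zt],1)
        tv=R.from_matrix(Rm.T@Rt).as_rotvec()
        if best is None or np.linalg.norm(tv)<np.linalg.norm(best): best=tv
    print(fr,(x,y,z),"off",(Rm.T@(t-st["position"])*100).round(2),"turn",best.round(3))
def inframe(fr):
    q=np.load("pose.npz")[fr]; s=ctrl.state(); d=np.array(s["position"])-[q[0],q[1],0]; c,sn=np.cos(q[2]),np.sin(q[2])
    Rm=R.from_quat(s["ee_rot"]).as_matrix(); z=Rm[:,2]; x=Rm[:,0]
    print(fr,"tcp",np.round([c*d[0]+sn*d[1],-sn*d[0]+c*d[1],d[2]],4),"ydir",np.round(np.array([[c,sn,0],[-sn,c,0],[0,0,1]])@Rm,3).tolist(),"F",np.round(s["wrist_force"],1),"w",round(s["width"],4),"t",round(s["time"],2),"j6",round(s["joint_pos"][5],2))
E
python3 -c "
from h import *
inframe('cas');go('cas',-.017,-.13,.2);go('cas',-.017,-.13,.115)"
```

```text
cas tcp [-0.2623 -0.4045  0.2335] ydir [[0.0, 0.895, 0.447], [-0.0, 0.447, -0.895], [-1.0, 0.0, 0.0]] F [0.4 0.8 0.8] w 0.0875 t 1.0 j6 -0.13
cas (-0.017, -0.13, 0.2) off [  3.35  34.21 -13.6 ] turn [-1.108  0.    -0.   ]
cas (-0.017, -0.13, 0.115) off [ 11.85  34.21 -13.6 ] turn [-1.108  0.    -0.   ]
```

```bash
python3 -m creep '{"offset":[[0,3.4,-1.4],[0,6.8,-2.7],[0.5,10.3,-4.1],[1,13.7,-5.5],[1.5,17.1,-6.8],[2,20.5,-8.2],[2.5,24,-9.5],[3,27.4,-10.9],[3.3,30.8,-12.3],[3.3,34.2,-13.6]],"turn":[[-0.11,0,0],[-0.22,0,0],[-0.33,0,0],[-0.44,0,0],[-0.55,0,0],[-0.66,0,0],[-0.77,0,0],[-0.88,0,0],[-1.0,0,0],[-1.108,0,0]]}' 0 20
python3 -c "
from h import *
inframe('cas');go('cas',-.017,-.13,.115)
im,_=shot('wrist','w1.png')"
```

```text
time: 1.83
position: [0.4691, -0.3681, 0.1998]
ee_rot: [0.059, 0.705, -0.058, 0.704]
wrist_force: [0.5, -0.7, 0.8]
width: 0.0281
cas tcp [-0.0165 -0.1281  0.1998] ydir [[-0.001, -0.006, 1.0], [0.001, 1.0, 0.006], [-1.0, 0.001, -0.001]] F [ 0.5 -0.7  0.8] w 0.0281 t 1.83 j6 -0.63
cas (-0.017, -0.13, 0.115) off [ 8.48 -0.2  -0.04] turn [ 0.006 -0.001 -0.001]
```

View pics/w1.png

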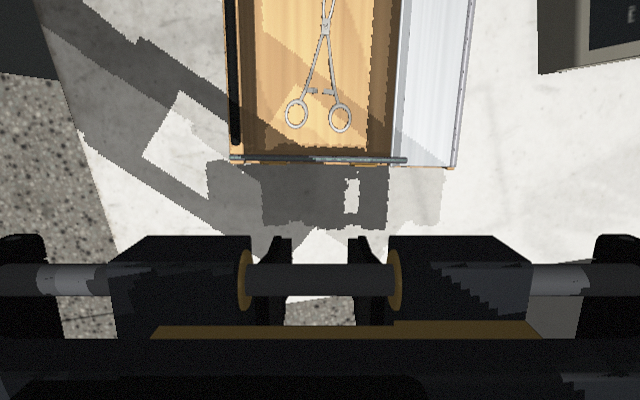

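```bash
python3 -m creep '{"offset":[[3,-0.2,0],[6,-0.2,0],[8.9,-0.2,0],[8.9,1.4,0],[8.9,3,0],[8.9,4.4,0],[9.9,6.4,0],[11,7.2,0],[11.9,7.2,0],[11.9,7.2,0]],"turn":[[0,0,0],[0,0,0],[0,0,0],[0,0,0],[0,0,0],[0,0,0],[0,0,0],[0,0,0],[0,0,0],[0,0,0]]}'
python3 -c "
from h import *
inframe('cas')"
```

```text
time: 2.72
position: [0.4851, -0.2912, 0.0805]
ee_rot: [0.056, 0.704, -0.053, 0.706]
wrist_force: [-1.4, -0.5, 0.1]
width: 0.0007
cas tcp [-0.0139 -0.0495  0.0805] ydir [[0.001, -0.018, 1.0], [0.004, 1.0, 0.018], [-1.0, 0.004, 0.001]] F [-1.4 -0.5  0.1] w 0.0007 t 2.72 j6 -0.53
```

```bash
python3 -m creep '{"offset":[[0.15,0,0],[0.15,0,0],[-3,0.2,0],[-6,0.2,0],[-9,2,0],[-10,6,0],[-10,10,0],[-10,14,0],[-10,18,0],[-10,18.2,-0.2]],"turn":[[0,0,0],[0,0,0],[0,0,0],[0,0,0],[0,0,0],[0,0,0],[0,0,0],[0,0,0],[0,0,0],[0.018,0,0]]}'
python3 -c "
from h import *
inframe('cas');go('cas',-.017,.13,.111);go('cas',-.017,.055,.08)"
```

```text
time: 3.55
position: [0.5117, -0.1064, 0.1821]
ee_rot: [0.062, 0.704, -0.057, 0.706]
wrist_force: [-0.5, -0.2, -0.6]
width: 0.0004
cas tcp [-0.0192  0.1371  0.1821] ydir [[0.002, -0.003, 1.0], [0.007, 1.0, 0.003], [-1.0, 0.007, 0.002]] F [-0.5 -0.2 -0.6] w 0.0004 t 3.55 j6 -0.19
cas (-0.017, 0.13, 0.111) off [ 7.1  -0.76  0.2 ] turn [ 0.003  0.002 -0.007]
cas (-0.017, 0.055, 0.08) off [10.15 -8.28  0.17] turn [ 0.003  0.002 -0.007]
```

```bash
python3 -m creep '{"offset":[[3.5,-0.4,0.1],[7.1,-0.8,0.2],[7.1,-2.3,0.2],[7.1,-3.8,0.2],[7.1,-5.3,0.2],[8.1,-7.3,0.2],[9.2,-8.1,0.2],[10.2,-8.2,0.2],[10.3,-8.2,0.2],[10.3,-8.2,0.2]],"turn":[[0,0,0],[0,0,0],[0,0,-0.007],[0,0,-0.007],[0,0,-0.007],[0,0,-0.007],[0,0,-0.007],[0,0,-0.007],[0,0,-0.007],[0,0,-0.007]]}'
python3 -c "
from h import *
inframe('cas')
r=shot('side','s1.png')[0];t=shot('top')[0]
a=cv2.resize(r[90:230,300:440],None,fx=3,fy=3);b=cv2.resize(t[170:270,370:480],(420,420))
cv2.imwrite('pics/f1.png',np.hstack([a,b])[:,:,::-1])
go('cov',0,0,.15);"
```

```text
time: 4.38
position: [0.5007, -0.1887, 0.0793]
ee_rot: [0.059, 0.703, -0.061, 0.706]
wrist_force: [0.5, -2.3, 4.1]
width: 0.0009
cas tcp [-0.0159  0.0541  0.0793] ydir [[0.004, -0.002, 1.0], [-0.002, 1.0, 0.002], [-1.0, -0.002, 0.004]] F [ 0.5 -2.3  4.1] w 0.0009 t 4.38 j6 -0.34
cov (0, 0, 0.15) off [-7.12 21.47 -4.52] turn [0.06  0.004 0.002]
```

View pics/f1.png

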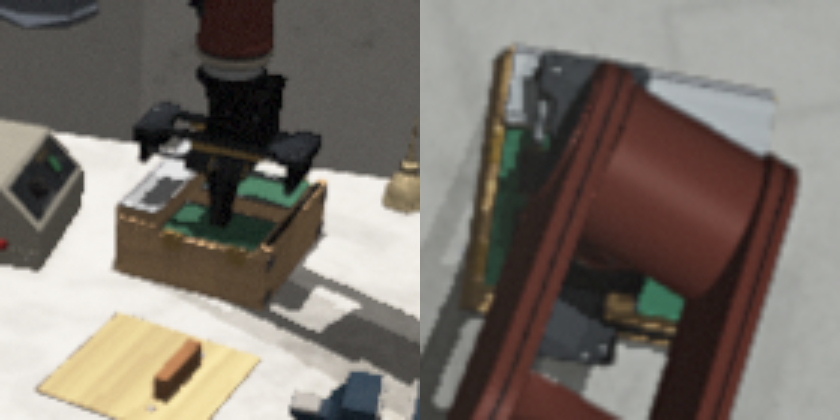

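Both flaps are flat: the left green plate lies at about (210,225) in the left half and the right one at about (275,190). Next stop is above the rib.

```bash
python3 -m creep '{"offset":[[-3,0,0],[-6,1,-0.5],[-7,4,-1],[-7,8,-2],[-7,12,-2.8],[-7,15,-3.6],[-7,18,-4.2],[-7.1,21.5,-4.5],[-7.1,21.5,-4.5],[-7.1,21.5,-4.5]],"turn":[[0,0,0],[0,0,0],[0.01,0,0],[0.02,0,0],[0.03,0,0],[0.04,0,0],[0.05,0,0],[0.06,0,0],[0.06,0,0],[0.06,0,0]]}' 55
python3 - <<'E'
from h import *
inframe('cov')
im,KT=shot('wrist','w2.png')
q=np.load('pose.npz')['cov'];c,s=np.cos(q[2]),np.sin(q[2])
for x,y,z in [(.008,.04,.032),(.008,-.04,.032),(-.008,.04,.032),(-.008,-.04,.032),(.115,.085,.004),(.115,-.085,.004)]:
    p=proj(KT,(q[0]+c*x-s*y,q[1]+s*x+c*y,z)); print(p.round(1)); cv2.circle(im,(int(p[0]),int(p[1])),3,(255,0,255),1)
cv2.imwrite('pics/w2.png',im[:,:,::-1])
go('cov',0,0,.0175)
E
```

```text
time: 5.32
position: [0.4917, 0.0337, 0.1494]
ee_rot: [0.079, 0.702, -0.08, 0.703]
wrist_force: [0.1, -0.1, -0.4]
width: 0.0474
cov tcp [-0.001   0.0022  0.1494] ydir [[0.003, -0.004, 1.0], [-0.001, 1.0, 0.004], [-1.0, -0.001, 0.003]] F [ 0.1 -0.1 -0.4] w 0.0474 t 5.32 j6 0.13
[331.5 156.5]
[330.2 251.8]
[311.1 156.4]
[311.2 251.7]
[459.6  98.9]
[440.3 284.7]
cov (0, 0, 0.0175) off [13.19 -0.07  0.02] turn [0.002 0.003 0.002]
```

View pics/w2.png

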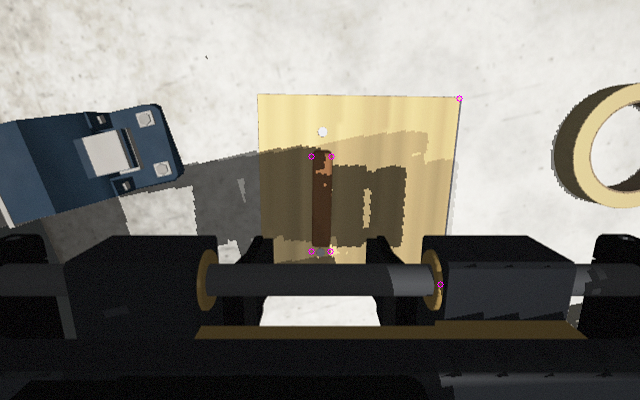

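The rib spans about (322,150)–(322,247), some 2–4 mm to the left of prediction. The vice edge at (160,105)–(185,178) may be close to the gripper body, so I'm computing that clearance.

Run:
```python
from h import *
np.set_printoptions(precision=3,suppress=True)
K=cam('wrist'); T=cam('top'); S=cam('side')
for z in (.06,.09,.12):
    print(z,'wrist',[ray(K,p,z) for p in [(160,105),(185,178)]],'top',[ray(T,(250+u/3.2,130+v/3.2),z)[:2] for u,v in [(130,430),(193,430)]],'side',[ray(S,(270+u/3,90+v/3),z)[:2] for u,v in [(383,400),(370,440)]])
Rm=R.from_quat(ctrl.state()['ee_rot']).as_matrix()
for s in(-.095,.095): print([np.array(ctrl.state()['position'])+Rm@[-.043,y,s] for y in(-.0375,.0375)])
```

```text
0.06 wrist [array([0.404, 0.13 , 0.06 ]), array([0.404, 0.079, 0.06 ])] top [array([0.38 , 0.132]), array([0.38 , 0.076])] side [array([0.368, 0.108]), array([0.369, 0.172])]
0.09 wrist [array([0.416, 0.126, 0.09 ]), array([0.417, 0.082, 0.09 ])] top [array([0.382, 0.131]), array([0.381, 0.076])] side [array([0.364, 0.15 ]), array([0.365, 0.212])]
0.12 wrist [array([0.429, 0.122, 0.12 ]), array([0.429, 0.084, 0.12 ])] top [array([0.384, 0.129]), array([0.383, 0.076])] side [array([0.36 , 0.193]), array([0.361, 0.252])]
[array([0.391, 0.017, 0.192]), array([0.408, 0.09 , 0.192])]
[array([ 0.576, -0.025,  0.193]), array([0.593, 0.048, 0.193])]
```

Clearance to the vice is about 20 mm, so I descend and grip.

```bash
python3 -m creep '{"offset":[[3,0.05,0],[6,0.1,0],[9,0.1,0],[11,0.1,0],[12,0.1,0],[12.7,0.1,0],[13.1,0.1,0],[13.2,0.1,0],[13.2,0.1,0],[13.2,0.1,0]],"turn":[[0,0,0],[0,0,0],[0,0,0],[0,0,0],[0,0,0],[0,0,0],[0,0,0],[0,0,0],[0,0,0],[0,0,0]]}' 55
python3 -c "
from h import *
inframe('cov')"
python3 -m creep '{"offset":[[0,0,0],[0,0,0],[0,0,0],[0,0,0],[0,0,0],[0,0,0],[0,0,0],[0,0,0],[0,0,0],[0,0,0]],"turn":[[0,0,0],[0,0,0],[0,0,0],[0,0,0],[0,0,0],[0,0,0],[0,0,0],[0,0,0],[0,0,0],[0,0,0]]}' 0 40
python3 -c "
from h import *
inframe('cov')"
```

```text
time: 6.2
position: [0.4934, 0.0329, 0.0186]
ee_rot: [0.079, 0.701, -0.081, 0.704]
wrist_force: [0.5, -0.1, -0.2]
width: 0.0478
cov tcp [0.0009 0.0018 0.0186] ydir [[0.005, -0.002, 1.0], [-0.001, 1.0, 0.002], [-1.0, -0.001, 0.005]] F [ 0.5 -0.1 -0.2] w 0.0478 t 6.2 j6 0.14
time: 7.03
position: [0.4934, 0.033, 0.0186]
ee_rot: [0.079, 0.701, -0.081, 0.704]
wrist_force: [0.6, 0.0, 2.6]
width: 0.0158
cov tcp [0.0009 0.0018 0.0186] ydir [[0.005, -0.002, 1.0], [-0.001, 1.0, 0.002], [-1.0, -0.001, 0.005]] F [0.6 0.  2.6] w 0.0158 t 7.03 j6 0.14
```

```bash
python3 -m creep '{"offset":[[-1.5,0,0],[-3,0,0],[-5,0,0],[-7,0,0],[-9,0,0],[-11,0,0],[-12.5,0,0],[-13,0,0],[-13,0,0],[-13,0,0]],"turn":[[0,0,0],[0,0,0],[0,0,0],[0,0,0],[0,0,0],[0,0,0],[0,0,0],[0,0,0],[0,0,0],[0,0,0]]}'
python3 -c "
from h import *
inframe('cov');go('cas',-.11,0,.14)"
```

```text
time: 7.87
position: [0.4924, 0.0333, 0.1478]
ee_rot: [0.079, 0.701, -0.081, 0.704]
wrist_force: [-0.2, 0.1, -2.4]
width: 0.0158
cov tcp [-0.0002  0.0019  0.1478] ydir [[0.004, -0.002, 1.0], [-0.002, 1.0, 0.002], [-1.0, -0.002, 0.004]] F [-0.2  0.1 -2.4] w 0.0158 t 7.87 j6 0.14
cas (-0.11, 0, 0.14) off [  0.81 -27.36  -3.3 ] turn [-0.055  0.004  0.002]
```

```bash
python3 -m creep '{"offset":[[0,-2,0],[0,-5,-0.5],[0,-8.5,-1],[0.2,-12,-1.5],[0.4,-15.5,-2],[0.6,-19,-2.5],[0.8,-22.5,-3],[0.8,-25.5,-3.3],[0.8,-27,-3.3],[0.8,-27.4,-3.3]],"turn":[[0,0,0],[-0.01,0,0],[-0.02,0,0],[-0.03,0,0],[-0.04,0,0],[-0.05,0,0],[-0.055,0,0],[-0.055,0.002,0],[-0.055,0.004,0.002],[-0.055,0.004,0.002]]}'
python3 - <<'E'
from h import *
inframe('cas')
W,KW=shot('wrist','w3.png')
for l in ["lap","cover_rear_left","case"]:
    print(l,[(np.round(d["position"],1),round(d["score"],2)) for d in ctrl.boxes_of("wrist",l)[:2]])
s,KS=shot('side'); t,_=shot('top')
cv2.imwrite('pics/f3.png',np.vstack([W[:320],cv2.resize(np.hstack([s[100:240,280:440],t[160:300,370:530]]),(640,280))])[:,:,::-1])
E
```

```text
time: 8.7
position: [0.3971, -0.2282, 0.1384]
ee_rot: [0.062, 0.705, -0.061, 0.704]
wrist_force: [-0.1, -0.4, -1.6]
width: 0.0157
cas tcp [-0.1113 -0.0026  0.1384] ydir [[-0.003, 0.003, 1.0], [0.001, 1.0, -0.003], [-1.0, 0.001, -0.003]] F [-0.1 -0.4 -1.6] w 0.0157 t 8.7 j6 -0.52
lap [(array([384.9, 163. ]), 0.64)]
cover_rear_left [(array([384.3, 161.8]), 0.73)]
case [(array([580.4, 145.9]), 0.59)]
```

View pics/f3.png

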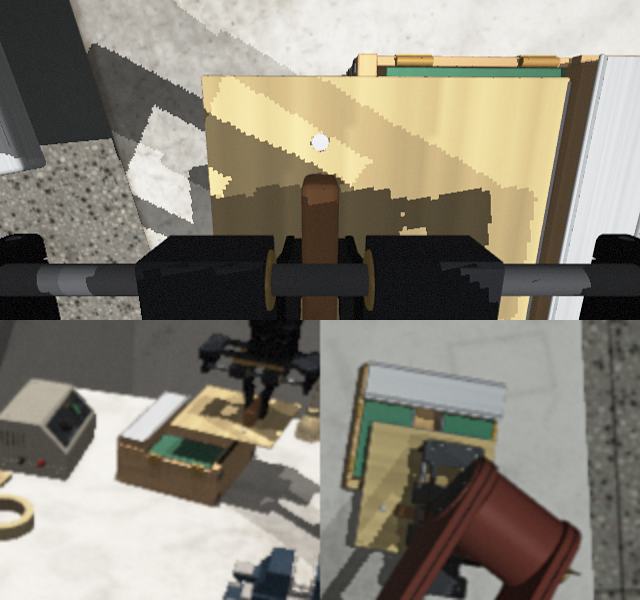

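The wrist view shows the board's rear-left corner at (570,78), its front-left corner at (202,76), the lap's left lip corner at about (601,56), and the case's left wall line at about row 55. I'm converting these to the case frame.

Run:
```python
from h import *
np.set_printoptions(precision=4,suppress=True)
K=cam('wrist'); q=np.load('pose.npz')['cas'];c,s=np.cos(q[2]),np.sin(q[2])
def C(px,z):
    p=ray(K,px,z)-[q[0],q[1],0]; return np.array([c*p[0]+s*p[1],-s*p[0]+c*p[1]])
print('board RL (exp rib+.115,+.085)',C((570,78),.1238),'FL',C((202,76),.1238))
print('rib left end top',C((303,178),.152),C((338,178),.152))
print('lap lip L (.037,.097)',C((601,56),.092)); print('case left wall out',C((380,54.5),.072),C((560,56),.064))
print('front-left corner (-.09,.1)',C((358,55),.072))
go('cas',-.11,.0,.12)
im=cv2.imread('pics/w3.png'); cv2.imwrite('pics/w3z.png',cv2.resize(im[30:330,340:640],(600,600),interpolation=cv2.INTER_CUBIC))
```

```text
board RL (exp rib+.115,+.085) [0.0042 0.0864] FL [-0.165   0.0869]
rib left end top [-0.1177  0.0445] [-0.1034  0.0445]
lap lip L (.037,.097) [0.0409 0.101 ]
case left wall out [-0.0751  0.1049] [0.0371 0.1055]
front-left corner (-.09,.1) [-0.0882  0.1046]
cas (-0.11, 0.0, 0.12) off [ 1.95 -0.09  0.02] turn [ 0.002 -0.001 -0.001]
```

View pics/w3z.png

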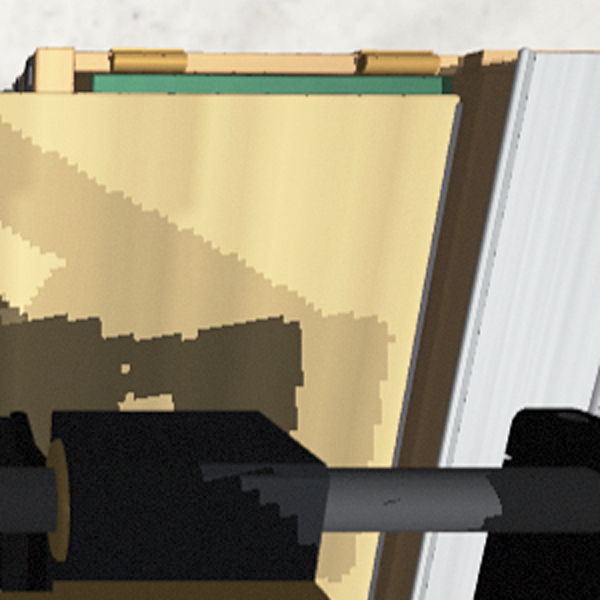

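```bash
python3 -m creep '{"offset":[[0.5,0.1,0.2],[1,0.2,0.4],[1.6,0.2,0.7],[2.2,0.3,1],[2.8,0.3,1.2],[3.4,0.3,1.5],[3.9,0.3,1.7],[4.2,0.3,1.8],[4.2,0.3,1.8],[4.2,0.3,1.8]],"turn":[[0,0,0],[0,0,0],[-0.005,0.005,0],[-0.005,0.01,0],[-0.005,0.012,0],[-0.005,0.012,0],[-0.005,0.012,0],[-0.005,0.012,0],[-0.005,0.012,0],[-0.005,0.012,0]]}'
python3 - <<'E'
from h import *
inframe('cas');go('cas',-.08,.003,.0976)
s,KS=shot('side'); t,KT=shot('top')
cv2.imwrite('pics/f4.png',np.hstack([cv2.resize(s[110:230,290:410],(600,600),interpolation=cv2.INTER_CUBIC)])[:,:,::-1])
E
```

```text
time: 9.83
position: [0.4169, -0.2251, 0.0973]
ee_rot: [0.059, 0.709, -0.057, 0.7]
wrist_force: [1.2, 0.2, -1.6]
width: 0.016
cas tcp [-0.0923  0.004   0.0973] ydir [[-0.013, -0.007, 1.0], [0.001, 1.0, 0.007], [-1.0, 0.001, -0.013]] F [ 1.2  0.2 -1.6] w 0.016 t 9.83 j6 -0.49
cas (-0.08, 0.003, 0.0976) off [-0.05 -0.1   1.23] turn [ 0.007 -0.013 -0.001]
```

View pics/f4.png

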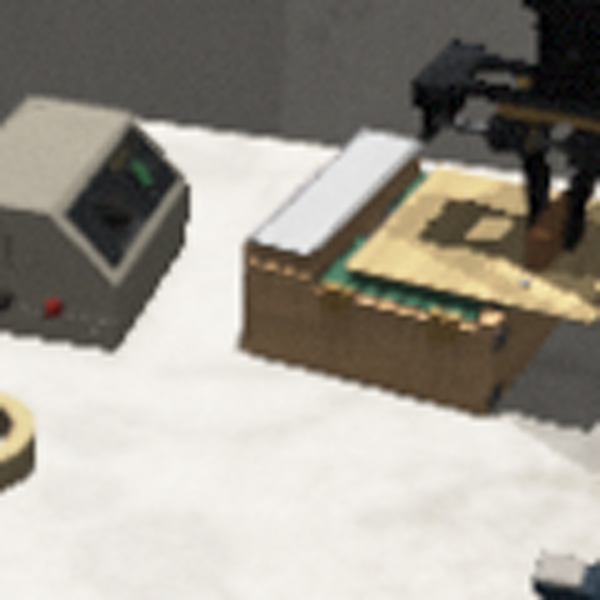

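```bash
python3 -m creep '{"offset":[[0,0,0.5],[0,-0.1,1],[0,-0.1,1.5],[0,-0.1,2],[-0.05,-0.1,2.5],[-0.05,-0.1,3],[-0.05,-0.1,3.5],[-0.05,-0.1,3.8],[-0.05,-0.1,4],[-0.05,-0.1,4]],"turn":[[0,0,0],[0,0,0],[0,0,0],[0,0,0],[0,0,0],[0,0,0],[0,0,0],[0,0,0],[0,0,0],[0,0,0]]}'
python3 - <<'E'
from h import *
inframe('cas')
W,_=shot('wrist'); s,KS=shot('side')
cv2.imwrite('pics/f5.png',np.hstack([cv2.resize(s[120:220,300:400],(400,400),interpolation=cv2.INTER_CUBIC),cv2.resize(W[30:280,390:640],(400,400))])[:,:,::-1])
E
```

```text
time: 10.77
position: [0.4568, -0.2329, 0.0977]
ee_rot: [0.059, 0.709, -0.057, 0.7]
wrist_force: [-0.4, -0.6, -1.5]
width: 0.0157
cas tcp [-0.0517  0.0031  0.0977] ydir [[-0.013, -0.007, 1.0], [0.001, 1.0, 0.007], [-1.0, 0.001, -0.013]] F [-0.4 -0.6 -1.5] w 0.0157 t 10.77 j6 -0.46
```

View pics/f5.png

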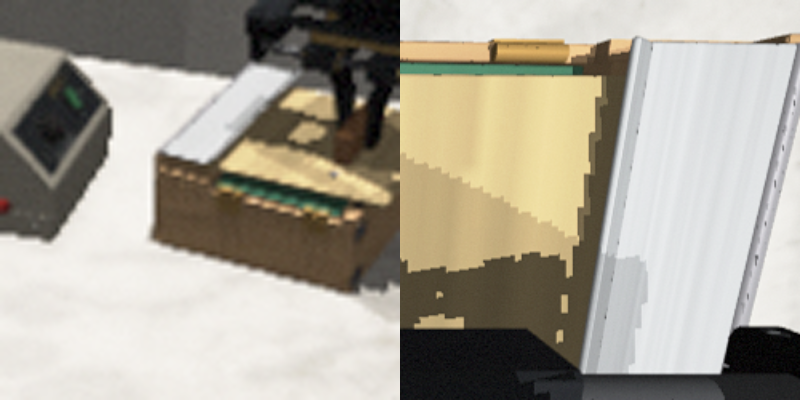

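```bash
python3 -m creep '{"offset":[[0,0,0.3],[0,0,0.6],[0,0,0.9],[0,0,1.1],[0,0,1.3],[0,0,1.3],[0.1,0,1.3],[0.2,0,1.3],[0.3,0,1.3],[0.3,0,1.3]],"turn":[[0,0,0],[0,0,0],[0,0,0],[0,0,0],[0,0,0],[0,0,0],[0,-0.006,0],[0,-0.012,0],[0,-0.018,0],[0,-0.018,0]]}'
python3 -c "
from h import *
inframe('cas')"
python3 -m creep '{"offset":[[0.05,0,0],[0.1,0,0],[0.15,0,0],[0.2,0,0],[0.25,0,0],[0.3,0,0],[0.3,0,0],[0.3,0,0],[0.3,0,0],[0.3,0,0]],"turn":[[0,0,0],[0,0,0],[0,0,0],[0,0,0],[0,0,0],[0,0,0],[0,0,0],[0,0,0],[0,0,0],[0,0,0]]}'
python3 -c "
from h import *
inframe('cas')"
```

```text
time: 11.7
position: [0.4687, -0.2348, 0.0942]
ee_rot: [0.059, 0.703, -0.058, 0.707]
wrist_force: [-0.0, 0.1, -0.2]
width: 0.0157
cas tcp [-0.0396  0.0033  0.0942] ydir [[0.005, -0.006, 1.0], [0.001, 1.0, 0.006], [-1.0, 0.001, 0.005]] F [-0.   0.1 -0.2] w 0.0157 t 11.7 j6 -0.45
time: 12.53
position: [0.4688, -0.2348, 0.0913]
ee_rot: [0.059, 0.703, -0.058, 0.707]
wrist_force: [-1.3, 0.5, 2.8]
width: 0.0156
cas tcp [-0.0396  0.0033  0.0913] ydir [[0.005, -0.006, 1.0], [0.001, 1.0, 0.006], [-1.0, 0.001, 0.005]] F [-1.3  0.5  2.8] w 0.0156 t 12.53 j6 -0.45
```

```bash
python3 -m creep '{"offset":[[0.03,0,0],[0.06,0,0],[0.09,0,0],[0.12,0,0],[0.12,0,0],[0.12,0,0],[0.12,0,0],[0.12,0,0],[0.12,0,0],[0.12,0,0]],"turn":[[0,0,0],[0,0,0],[0,0,0],[0,0,0],[0,0,0],[0,0,0],[0,0,0],[0,0,0],[0,0,0],[0,0,0]]}'
python3 - <<'E'
from h import *
inframe('cas')
W,_=shot('wrist'); s,KS=shot('side')
cv2.imwrite('pics/f6.png',np.hstack([cv2.resize(s[120:220,300:400],(400,400),interpolation=cv2.INTER_CUBIC),cv2.resize(W[30:280,250:640],(624,400))[:,:400]])[:,:,::-1])
E
```

```text
time: 13.37
position: [0.4688, -0.2348, 0.0906]
ee_rot: [0.058, 0.703, -0.058, 0.707]
wrist_force: [-1.9, 2.1, 7.5]
width: 0.0159
cas tcp [-0.0396  0.0032  0.0906] ydir [[0.005, -0.007, 1.0], [0.001, 1.0, 0.007], [-1.0, 0.001, 0.005]] F [-1.9  2.1  7.5] w 0.0159 t 13.37 j6 -0.45
```

```bash
python3 -m creep '{"offset":[[0.03,0,0],[0.06,0,0],[0.09,0,0],[0.12,0,0],[0.12,0,0],[0.12,0,0],[0.12,0,0],[0.12,0,0],[0.12,0,0],[0.12,0,0]],"turn":[[0,0,0],[0,0,0],[0,0,0],[0,0,0],[0,0,0],[0,0,0],[0,0,0],[0,0,0],[0,0,0],[0,0,0]]}'
python3 - <<'E'
from h import *
inframe('cas')
W,_=shot('wrist'); s,KS=shot('side'); print(W.shape)
for l in("lap","cover_rib","case"): print(l,[(np.round(d["position"],1),round(d["score"],2)) for d in ctrl.boxes_of("side",l)[:1]])
cv2.imwrite('pics/f6.png',np.hstack([cv2.resize(s[120:220,300:400],(400,400),interpolation=cv2.INTER_CUBIC),cv2.resize(W[30:280,190:580],(400,400))])[:,:,::-1])
E
```

```text
time: 14.3
position: [0.4688, -0.2348, 0.0906]
ee_rot: [0.058, 0.703, -0.058, 0.706]
wrist_force: [-5.8, 4.5, 12.8]
width: 0.0158
cas tcp [-0.0396  0.0032  0.0906] ydir [[0.005, -0.007, 1.0], [0.001, 1.0, 0.007], [-1.0, 0.001, 0.005]] F [-5.8  4.5 12.8] w 0.0158 t 14.3 j6 -0.45
(400, 640, 3)
lap [(array([358.7, 145.7]), 0.75)]
cover_rib [(array([383.6, 159.9]), 0.78)]
case [(array([365.5, 172. ]), 0.92)]
```

View pics/f6.png

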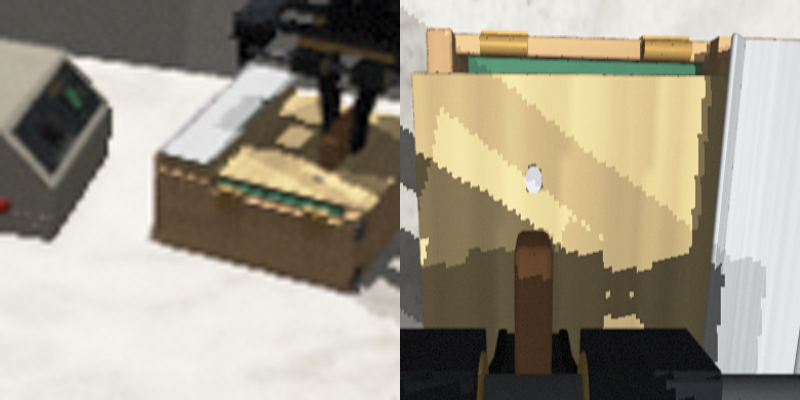

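```bash
python3 -c "
from h import *
inframe('cas');ctrl.sign_off();inframe('cas')"
```

```text
cas tcp [-0.0396  0.0033  0.0906] ydir [[0.005, -0.007, 1.0], [0.001, 1.0, 0.007], [-1.0, 0.001, 0.005]] F [-5.4  3.6 13.1] w 0.0156 t 14.55 j6 -0.45
the job is handed in; nothing more can be done
the job is handed in; nothing more can be done
```

I closed the case and handed the job in at 14.6 s, still holding the board pressed down; `sign_off` gave no verdict.

**What I did:** I folded the right flap down, then the left, and gripped the cover by its rib. I slid it under the lap with its rear edge slightly low, then levelled it and pressed down.

**Last checks:**
- **Flaps:** both looked flat in the picture taken after folding. The left one gave a contact force at the expected 68 mm height.
- **Slide:** the wrist force showed no contact, and the lap looked level in the pictures. I could not measure its angle directly.
- **Rear edge:** about x = 75 mm by the arm's pose. The wrist camera put the case 2–4 mm further forward, which would make it about 72 mm. Either is well past the required 62 mm.
- **Sideways position:** the rib is within about 3 mm of the middle by the arm's pose. The wrist camera and the top and side cameras disagreed by 3–5 mm on the case's sideways position, so I shifted 3 mm to allow for it.
- **Height and level:** the board's underside is at about 72 mm, level to within the arm's reading. The last 1.2 mm of commanded push did not move it. The upward force on the wrist rose from 7.5 to 13 N, so the board is on its stops.
- **Seal:** I take it as squashed from that height and stop. It was not seen directly.
- **Bystanders:** I made no contact with them and did not re-measure where they lie.

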